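Set the board holder on its kickstand and hold the board upright

ROBOT

A 7-joint arm with a two-finger parallel gripper is mounted at the origin on the work surface. World frame = base frame: x ahead of the robot, y to its left, z up, the work surface at z = 0. Lengths are in m, angles in rad, forces in N, time in s.
With the tool pointing down it reaches from about 0.425 to 0.875 m from the base axis. Payload 4.7 kg.
Tool frame: the origin (TCP) lies between the finger pads; the fingertips stand 11 mm ahead of it and the grasp point (between the pads) lies 8 mm behind it; z points along the fingers, y is the direction in which the jaws open and shut (so a half turn about z gives the same grasp; the last joint's range is limited). The gripper opens to 87 mm and grips with 3 to 60 N. Pads are 19 mm wide; open, the fingers measure 117 mm over their backs; the gripper's body (75 mm by 190 mm) begins 51 mm behind the grasp point.
Start: joints at [1.32, 0.321, -0.07, 1.45, 0.023, 1.371, -0.057], TCP at [0.17, -0.627, 0.234] pointing down, gripper open.
Joint ranges: [-2.86, 2.86], [-0.3, 2.09], [-1.38, 1.24], [0.06, 2.45], [-1.56, 4.7], [0.09, 2.05], [-2.69, 2.69]. Speed limits (rad/s): [2.57, 2.57, 3.14, 3.14, 3.14, 3.14, 3.14].

INTERFACE

Orientations are given as a rotation vector (axis times angle).
In Python, from bench import ctrl gives the robot as it stands.
- The arm moves only by the tool servo_tool, never from a script. Its argument "series" is a list of rows, each an object with "travel": the shift along the tool's x, y, z in m, a list of three; "angular": the turn, a rotation vector about the tool's x, y, z in rad, a list of three. A call has 1 to 5 rows; each row shifts and turns the commanded pose from where the row before left it, along the tool's axes as they then stand; what a row does not reach is not made up. A row lasts 1/10 s, in which the tool goes at most 50 mm and 8.59 degrees, less where a joint would pass 70% of its speed; a pose out of reach is approached as far as the arm can. A call with a gripper value outside its range is refused whole. "claw" is the finger opening in m, from 0 to 0.087, set as the call begins (left out, the last holds). The fingers move at their own pace and stop on an object; "squeeze" is the grip in N (left out, the last holds). Time passes only in rows, so rows that do not move let the fingers close. It gives the time, the measured TCP pose, the force and the opening at its end, in the units of the state.
- ctrl.get_state(): the state, without advancing time (a new reading comes with each control period).
- ctrl.get_image(name): name is "side" or "top"; returns the picture (420x560x3 uint8, red, green, blue); there is no depth.
- ctrl.calibration(name): a dict with "fx", "fy", "cx", "cy" (pixels), "rvec" (rotation vector, rad) and "tvec" (3), from world to camera coordinates, as OpenCV has them. Camera axes: x right, y down, z forward; pixel columns grow to the right and rows downward; lengths in m; the calibration is good to about 2 mm. A picture is of the moment at which its call begins. calibration takes no time and is no camera call.
- ctrl.close_job(): hands the job in, once; it reports no verdict.
The state is a dict: "time": time; "joint_positions": joint angles; "qd": joint speeds; "joint_torque": joint torques, N m; "position": TCP position; "tool_rot": TCP orientation; "ft_force": force on the tool from outside, world axes, zero at the start; "torque": the same for the moment, N m; "grip_width": opening from 0.0 (shut) to 1.0 (fully open).
Only numpy, scipy, OpenCV 4.12 (cv2) and the standard library are available. Lean on these libraries where they do the work, as an engineer would, in place of code of your own. Each camera call takes 0.05 s, during which the arm holds its last target.

TASK

Lift the loose cover plate off the pins of the holder's foot box and set it down flat on the rubber mat (do not drop it); then flip the holder's folded kickstand down past its over-centre point until its foot is fully down in the open box. Then take the leaning board frame by its round top bar, bring it upright and keep holding it there against the spring that tips it back: the program finishes while holding it. Keep the fingers off the circuit board and leave everything else on the bench where it is.

Things in the scene. Friction and masses are not known exactly. Their poses are not given: they have to be found in the camera images.
- stand_base (a point): Board holder, fixed to the bench, turned up to 0.25 rad. This point: on the bench under its black bar. Offsets called 'holder' are in mm in its axes: x away from the robot, y along the bar towards the foot box, z up. Bar 50 x 250, 30 high, y -90 to 160; two cross feet under it, 120 long (x), 14 high.
- box_rim (a point): Foot box, part of the holder: grey plastic, open at the top, 84 (x) x 90 (y) x 30 high. This point: centre of its open top, at holder (0, 215, 30). Two steel pins 6 thick stand 10 above its rim, at x -36 and +36 from this point.
- cover_grip (a point): Centre of the grip tab of the loose aluminium cover plate (axes are the plate's, z up). The upright tab on the middle of the plate is 12 (x) thick and 40 (y) long; its top is 32 above the plate's underside, this point 18 above it. The tab is the place to grip.
- cover: The cover plate: 94 (x) x 90 (y) x 5 thick, 0.08 to 0.17 kg; origin at the centre of its underside. It starts on the rim of the foot box with two 9 mm holes over the pins and blocks the kickstand's way down. Raise it over 10 straight up to clear the pins.
- mat: Thin dark rubber mat, 160 (x) x 140 (y) x 5 thick, fixed; origin at the centre of its underside. It lies on the robot's right, beside a black compartment tray of nearly the same size (150 x 130, 22 high); which of the two lies nearer to the holder varies. The mat is the plain flat one.
- leg (a joint): Kickstand angle, rad: 0 folded up against its stop, 2.0 fully down. An over-centre spring (at most 0.25 N m) pushes it away from its dead centre at about 0.95, back to 0 or on to 2.0: pushed towards the foot box from its frame side until past 1.0, it snaps down by itself. About 4 N, 50 above the pivot, starts it.
- leg_pivot (a point): Kickstand's pivot, at holder (0, 125, 38), axis along holder x. The leg is a steel rod 12 thick, 110 long, swinging in the plane x = 0. At angle a it points from here along (0, sin(a-0.25), cos(a-0.25)) in holder axes: at 0 it stands up, leaning a little towards the frame.
- leg_foot (a point): Centre of the kickstand's rubber foot (a roll 16 thick, 30 long along holder x) at the free end of the rod.
- frame (a joint): Board frame angle, rad: 0 upright, positive leaning away from the robot; stops at -0.25 and 0.95. It starts leaning back at about 0.95. Hinge axis along holder y through holder (0, 0, 45). Its spring and weight tip it back (1.5 to 2.5 N at the bar, 1.7 N when upright): it falls back when let go.
- frame_bar (a point): Centre of the frame's round aluminium top bar: 16 thick, 150 long along holder y, 155 from the hinge axis, free below for 39 down to the board. Borne by two blue posts (16 x 14) at holder y -60 and 60. This is where to hold the frame.
- board_mid (a point): Fragile brown circuit board between the frame's posts, 4 thick, 98 wide, 38 to 108 from the hinge axis; this point is its centre.
- tin_mark (a point): Bystander: small steel tin, 52 wide, 42 high, beside the holder on the robot's side; this and the following points are at the underside.
- spool_mark (a point): Bystander: wire spool standing on end, 52 wide, 40 high, beside the holder's right end.
- driver_mark (a point): Bystander: screwdriver 160 long, far left.
- spare_mark (a point): Bystander: bare board 90 x 70 x 5 lying far right.
- cup_mark (a point): Bystander: white open cup, 68 wide, 75 high, on the left.
- brush_mark (a point): Bystander: brush 150 long, near left.
Mind the look-alikes: they are no part of the job. What is shaped like the cover but green, pink or purple is not meant.

How it is judged:
By the outcome, as a careful person would: the job done as asked, in the order asked, and still so for the second after the job is handed in, while the arm keeps its last pose, push and grip.
It also fails if it takes over 72 s, if anything falls off the work surface, if the arm or the gripper's body presses on something with over 40 N, if the wrist force passes 120 N, or if a joint passes its speed limit or range.

## Working session

There is one attempt and no reset: what is moved stays moved. The work goes in short steps, Python scripts to look and compute and a tool call to move; the robot and the scene stay as the last step left them, time stands still between calls to the robot, and variables do not carry over. Pictures are saved under pics/ and viewed, and the job is handed in when it is done.

Besides the shell and the picture viewer there is one more tool, called after "Call:" by a JSON object that holds its "method" and its "body", one argument or row to a line. servo_tool: Moves the arm, as the interface text tells. Its arguments: {"type":"object","properties":{"series":{"type":"array","items":{"type":"object","properties":{"travel":{"type":"array","items":{"type":"number"}},"angular":{"type":"array","items":{"type":"number"}}}}},"claw":{"type":"number"},"squeeze":{"type":"number"}},"required":["series"]}

```bash
ls; mkdir -p pics; python3 - <<'E'
from bench import ctrl
import cv2,json
for n in("side","top"):
    im=ctrl.get_image(n); cv2.imwrite(f"pics/{n}0.png",im[:,:,::-1]); print(n,ctrl.calibration(n))
print(ctrl.get_state())
E
```

```text
pics
side {'fx': 504.4281869811896, 'fy': 504.4281869811896, 'cx': 280.77650225372184, 'cy': 204.04323759974372, 'rvec': array([ 0.03020784, -2.73156107,  1.47837468]), 'tvec': array([0.49385538, 0.07124081, 1.65065219])}
top {'fx': 386.7955165119245, 'fy': 386.7955165119245, 'cx': 280.1429793563953, 'cy': 207.1520966748375, 'rvec': array([ 2.11979195, -2.14666891,  0.12680396]), 'tvec': array([0.08976272, 0.50435583, 1.06849266])}
{'time': 0.1, 'joint_positions': array([ 1.32008774,  0.32170013, -0.07009473,  1.45152485,  0.02258901,
        1.37081424, -0.05690362]), 'qd': array([ 1.35001758e-03, -1.81427464e-03, -1.25095935e-03, -1.66568801e-03,
        6.33010908e-04,  1.71303937e-03, -4.05179256e-05]), 'joint_torque': array([ 9.09654500e-05, -4.92570877e+01, -4.05569337e-01, -3.13398635e+01,
       -6.39704615e-02,  3.94826999e-02,  8.21464027e-05]), 'position': array([ 0.16996203, -0.62689972,  0.23261674]), 'tool_rot': array([-3.11247043e+00, -4.14578596e-01,  4.67315398e-04]), 'ft_force': array([ 0.33563674, -0.10533337, -0.43452089]), 'torque': array([ 0.05905763,  0.0258787 , -0.01758023]), 'grip_width': 0.9976288858885078}
```

View pics/side0.png

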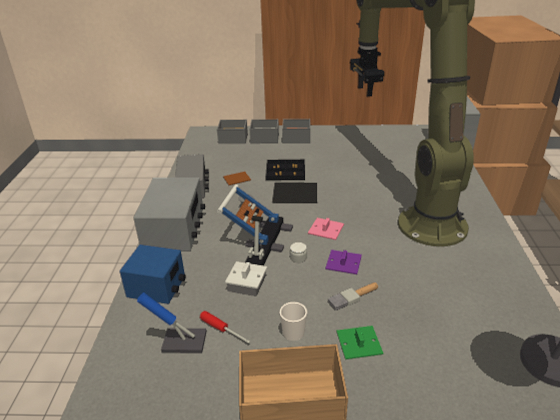

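View pics/top0.png

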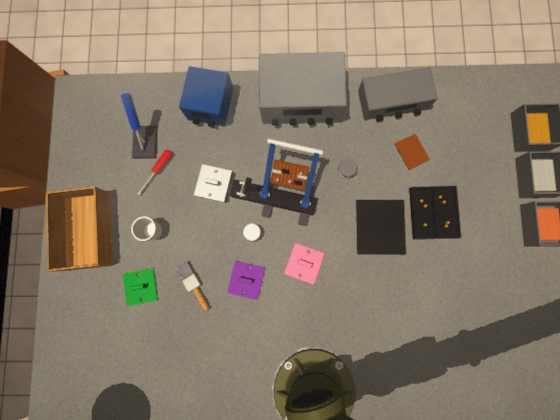

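Candidates for the cover in the top view are white (213,183), green (141,287), purple (246,280) and pink (304,263). By the description I choose the white one, because it sits next to the kickstand on the holder's left end. For the mat there is the plain black one (381,227) and the compartment tray (435,212), and I choose the plain one. Next I check both in a close crop.

```bash
cat > h.py <<'E'
import numpy as np, cv2
from bench import ctrl
from scipy.spatial.transform import Rotation as R
C={n:ctrl.calibration(n) for n in("side","top")}
def cam(n):
    c=C[n]; Rm=R.from_rotvec(c["rvec"]).as_matrix(); t=np.array(c["tvec"]); return c,Rm,t
def proj(n,P):
    c,Rm,t=cam(n); q=np.atleast_2d(P)@Rm.T+t
    return np.c_[c["fx"]*q[:,0]/q[:,2]+c["cx"],c["fy"]*q[:,1]/q[:,2]+c["cy"]]
def ray(n,uv):
    c,Rm,t=cam(n); d=Rm.T@np.array([(uv[0]-c["cx"])/c["fx"],(uv[1]-c["cy"])/c["fy"],1.]); return -Rm.T@t,d/np.linalg.norm(d)
def plane(n,uv,z):
    o,d=ray(n,uv); return o+d*(z-o[2])/d[2]
def tri(us,ut):
    (o1,d1),(o2,d2)=ray("side",us),ray("top",ut)
    A=np.c_[d1,-d2]; s=np.linalg.lstsq(A,o2-o1,rcond=None)[0]
    p,q=o1+d1*s[0],o2+d2*s[1]; return (p+q)/2,np.linalg.norm(p-q)
def crop(n,im,x0,y0,x1,y1,k,f):
    cv2.imwrite(f,cv2.resize(im[y0:y1,x0:x1,::-1],None,fx=k,fy=k,interpolation=cv2.INTER_CUBIC))
E
python3 - <<'E'
from h import *
t=cv2.imread("pics/top0.png")[:,:,::-1]; s=cv2.imread("pics/side0.png")[:,:,::-1]
crop("top",t,185,130,335,240,5,"pics/tc.png"); crop("side",s,210,170,320,300,4.5,"pics/sc.png")
E
```

```text
(no output)
```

View pics/tc.png

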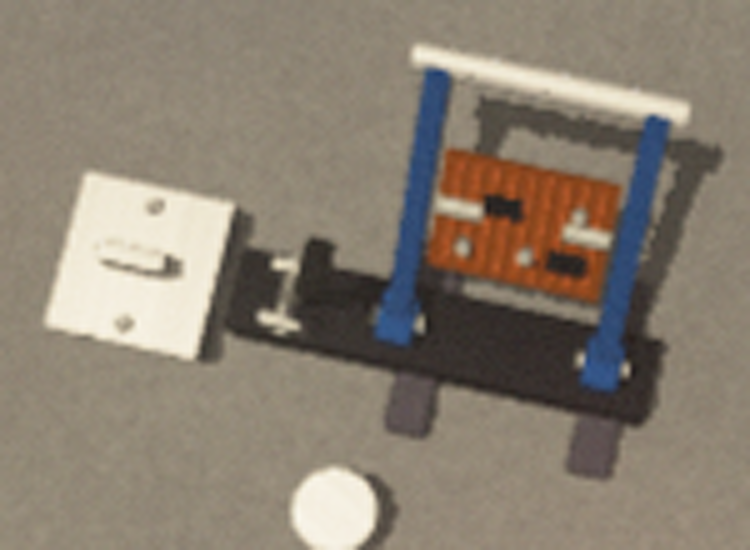

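View pics/sc.png

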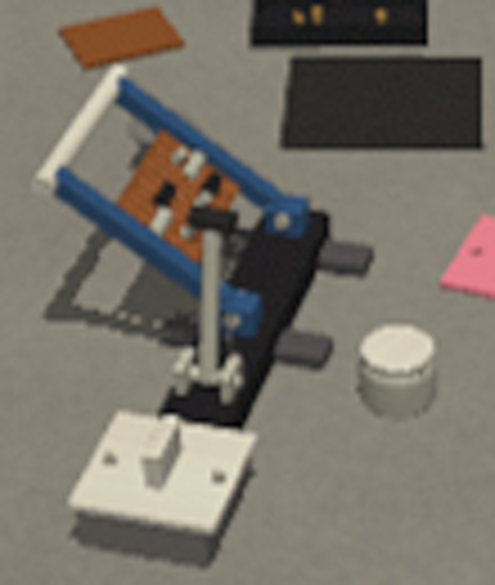

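The crop shows the white plate on a grey box with pin heads in both holes at about (216,171) and (210,194) in the top view, and the kickstand standing beside it at (242,187). That confirms the choice. Now I measure it.

```bash
python3 - <<'E'
from h import *
t=cv2.imread("pics/top0.png"); s=cv2.imread("pics/side0.png")
def big(m,x0,y0,x1,y1):
    k=np.zeros_like(m);k[y0:y1,x0:x1]=m[y0:y1,x0:x1]
    c,_=cv2.findContours(k,cv2.RETR_EXTERNAL,cv2.CHAIN_APPROX_NONE); return max(c,key=cv2.contourArea)
g=cv2.cvtColor(t,cv2.COLOR_BGR2HSV)
white=((g[:,:,2]>165)&(g[:,:,1]<60)).astype(np.uint8)
dark=((g[:,:,2]<50)).astype(np.uint8)
def rect(c,z,n="top"):
    P=np.array([plane(n,p[0].astype(float),z)[:2] for p in c])*1000
    r=cv2.minAreaRect(P.astype(np.float32)); return r
c=big(white,190,160,236,206); r=rect(c,.035); print("plate",r)
c=big(dark,350,195,408,258); print("mat",rect(c,.005))
c=big(dark,408,180,462,240); print("tray",rect(c,.022))
# holder black bar corners in top crop, z=.03 (crop/5+offset)
for nm,u,z in [("bar far-left",(249,250),.03),("bar rt-near",(641,425),.03),("bar lt near",(228,335),.03),("bar rt far",(662,340),.03),("pinA",(155,206),.04),("pinB",(124,322),.04)]:
    print(nm,plane("top",(u[0]/5+185-.4,u[1]/5+130-.4),z)*1000)
sc=lambda u:(u[0]/4.5+210-.4,u[1]/4.5+170-.4); tc=lambda u:(u[0]/5+185-.4,u[1]/5+130-.4)
for nm,a,b in [("barL",(45,182),(418,56)),("barR",(120,74),(685,112)),("pivot",(208,378),(281,295)),("foot",(213,218),(318,265)),("pinA",(109,460),(155,206)),("pinB",(218,478),(124,322))]:
    p,e=tri(sc(a),tc(b)); print(nm,p*1000,e*1000)
E
```

```text
plate ((582.0142211914062, 280.58905029296875), (92.89093017578125, 97.27809143066406), 76.58080291748047)
mat ((450.1054382324219, -205.71466064453125), (135.7627410888672, 154.79891967773438), 88.85958099365234)
tray ((487.9925537109375, -357.3977355957031), (147.28126525878906, 133.43997192382812), 0.6626365184783936)
bar far-left [589.93823231 216.44236944  30.        ]
bar rt-near [483.67315138  -9.80564598  30.        ]
bar lt near [539.71356927 228.34786563  30.        ]
bar rt far [532.90913729 -23.02094875  30.        ]
pinA [614.78295663 270.03983614  40.        ]
pinB [546.48612722 287.07227187  40.        ]
barL [670.87740817 110.88493938 135.88308702] 0.0064173540637033856
barR [636.92240671 -30.80165275 134.45477177] 1.512502316897181
pivot [560.75708406 196.44112311  38.75520303] 0.741726939770596
foot [555.2646715  163.5112509  143.60068667] 1.5317766162692226
pinA [617.12087978 271.51460655  32.55514682] 0.9659025397702022
pinB [547.5964549  288.51335907  33.22888006] 0.27646765990740313
```

```bash
cat >> h.py <<'E'
YAW=-0.235; O=np.array([.531,.0705])
X=np.array([np.cos(YAW),np.sin(YAW),0]); Y=np.array([-np.sin(YAW),np.cos(YAW),0])
RT=np.c_[Y,X,[0,0,-1]]   # tool x = holder y, tool y = holder x, tool z down
def hw(p): return np.r_[O,0]+X*p[0]+Y*p[1]+np.r_[0,0,p[2]]
def wh(w): d=np.array(w)-np.r_[O,0]; return np.array([d@X,d@Y,d[2]])
def delta(target=None,Rt=RT,st=None):
    s=st or ctrl.get_state(); Rc=R.from_rotvec(s["tool_rot"])
    print("t %.2f pos %s holder %s F %s grip %.3f"%(s["time"],np.round(s["position"]*1e3,1),np.round(wh(s["position"])*1e3,1),np.round(s["ft_force"],1),s["grip_width"]))
    print(" turn(tool)",np.round((Rc.inv()*R.from_matrix(Rt)).as_rotvec(),4))
    if target is not None:
        d=np.array(target)-s["position"]; print(" tool travel now",np.round(Rc.inv().apply(d)*1e3,1)," in RT axes",np.round(RT.T@d*1e3,1))
E
python3 - <<'E'
from h import *
delta([.48,-.2,.24]); delta(hw([0,.215,.048+.08])); print(hw([0,.215,.048]),hw([.126,0,.135]))
E
```

```text
t 0.10 pos [ 170.  -626.9  232.6] holder [-188.7 -762.3  232.6] F [ 0.3 -0.1 -0.4] grip 0.998
 turn(tool) [-1.500e-03 -8.000e-04 -1.071e+00]
 tool travel now [ 411.  -330.9   -6.9]  in RT axes [487.4 202.1  -7.4]
t 0.10 pos [ 170.  -626.9  232.6] holder [-188.7 -762.3  232.6] F [ 0.3 -0.1 -0.4] grip 0.998
 turn(tool) [-1.500e-03 -8.000e-04 -1.071e+00]
 tool travel now [ 634.1 -767.1  105.8]  in RT axes [977.3 188.7 104.6]
[0.58106124 0.27959058 0.048     ] [0.65353681 0.04116178 0.135     ]
```

Call:
{"method": "servo_tool", "body": {
  "series": [
    {"travel": [0.03,-0.03,0],"angular": [0,0,-0.14]},
    {"travel": [0.03,-0.025,0],"angular": [0,0,-0.14]},
    {"travel": [0.03,-0.02,0],"angular": [0,0,-0.14]},
    {"travel": [0.035,-0.01,0],"angular": [0,0,-0.14]},
    {"travel": [0.04,0,0],"angular": [0,0,-0.14]}
  ],
  "claw": 0.05,
  "squeeze": 20
}}

```text
time: 0.6
position: [0.2716, -0.4626, 0.2332]
tool_rot: [-2.78, -1.463, 0.001]
ft_force: [0.9, -0.0, 0.1]
grip_width: 0.636
```

Call:
{"method": "servo_tool", "body": {
  "series": [
    {"travel": [0.04,0.01,0],"angular": [0,0,-0.14]},
    {"travel": [0.04,0.02,0],"angular": [0,0,-0.14]},
    {"travel": [0.04,0.02,0],"angular": [0,0,-0.09]},
    {"travel": [0.04,0.02,0]},
    {"travel": [0.04,0.02,0]}
  ]
}}

```text
$.series[3]: bad value
```

```bash
python3 - <<'E'
from h import *
delta(hw([0,.215,.048+.08]))
E
```

```text
t 0.60 pos [ 271.6 -462.6  233.2] holder [-128.1 -578.8  233.2] F [ 0.9 -0.   0.1] grip 0.636
 turn(tool) [-1.00e-03  3.00e-04 -3.67e-01]
 tool travel now [ 787.  -165.2  105. ]  in RT axes [793.8 128.1 105.2]
```

Call:
{"method": "servo_tool", "body": {
  "series": [
    {"travel": [0.04,-0.005,0],"angular": [0,0,-0.14]},
    {"travel": [0.04,0.01,0],"angular": [0,0,-0.14]},
    {"travel": [0.04,0.02,0],"angular": [0,0,-0.087]},
    {"travel": [0.04,0.02,0],"angular": [0,0,0]},
    {"travel": [0.04,0.02,0],"angular": [0,0,0]}
  ]
}}

```text
time: 1.1
position: [0.408, -0.2956, 0.2333]
tool_rot: [-2.471, -1.94, 0.001]
ft_force: [0.8, -0.2, -0.4]
grip_width: 0.577
```

Call:
{"method": "servo_tool", "body": {
  "series": [
    {"travel": [0.045,0.01,0],"angular": [0,0,0]},
    {"travel": [0.045,0.01,0],"angular": [0,0,0]},
    {"travel": [0.045,0.01,0],"angular": [0,0,0]},
    {"travel": [0.045,0.01,0],"angular": [0,0,0]},
    {"travel": [0.045,0.0,0],"angular": [0,0,0]}
  ]
}}

```text
time: 1.6
position: [0.5002, -0.0863, 0.2333]
tool_rot: [-2.47, -1.941, -0.001]
ft_force: [0.7, 0.9, -0.3]
grip_width: 0.579
```

Call:
{"method": "servo_tool", "body": {
  "series": [
    {"travel": [0.045,0.0,0],"angular": [0,0,0]},
    {"travel": [0.045,0.0,0],"angular": [0,0,0]},
    {"travel": [0.045,0.0,0],"angular": [0,0,0]},
    {"travel": [0.045,0.0,0],"angular": [0,0,0]},
    {"travel": [0.045,0.0,0],"angular": [0,0,0]}
  ]
}}

```text
time: 2.1
position: [0.5527, 0.132, 0.2333]
tool_rot: [2.471, 1.94, -0.001]
ft_force: [0.5, 0.5, 0.0]
grip_width: 0.573
```

```bash
python3 - <<'E'
from h import *
delta(hw([0,.215,.048+.08]))
E
```

```text
t 2.10 pos [552.7 132.  233.3] holder [  6.8  64.9 233.3] F [0.5 0.5 0. ] grip 0.573
 turn(tool) [ 0.      0.0006 -0.0045]
 tool travel now [150.1  -7.4 105.2]  in RT axes [150.1  -6.8 105.3]
```

Call:
{"method": "servo_tool", "body": {
  "series": [
    {"travel": [0.045,-0.002,0],"angular": [0,0,-0.0045]},
    {"travel": [0.045,-0.002,0],"angular": [0,0,0]},
    {"travel": [0.04,-0.002,0],"angular": [0,0,0]},
    {"travel": [0.02,-0.001,0.03],"angular": [0,0,0]},
    {"travel": [0,0,0.03],"angular": [0,0,0]}
  ],
  "claw": 0.034
}}

```text
time: 2.6
position: [0.5799, 0.2834, 0.173]
tool_rot: [-2.458, -1.952, -0.004]
ft_force: [-0.4, -0.4, -0.6]
grip_width: 0.393
```

Call:
{"method": "servo_tool", "body": {
  "series": [
    {"travel": [0,0,0.03],"angular": [0,0,0]},
    {"travel": [0,0,0.02],"angular": [0,0,0]},
    {"travel": [0,0,0],"angular": [0,0,0]},
    {"travel": [0,0,0],"angular": [0,0,0]}
  ]
}}

```text
time: 3.0
position: [0.5809, 0.2781, 0.1236]
tool_rot: [-2.466, -1.946, 0.001]
ft_force: [-0.3, 0.5, -0.3]
grip_width: 0.388
```

```bash
python3 - <<'E'
from h import *
delta(hw([0,.215,.052]))
for n in("side","top"):
    im=ctrl.get_image(n); cv2.imwrite(f"pics/{n}1.png",im[:,:,::-1])
    if n=="side": crop(n,im,190,160,330,300,4,"pics/sc1.png")
    else: crop(n,im,170,130,290,230,5,"pics/tc1.png")
E
```

```text
t 3.00 pos [580.9 278.1 123.6] holder [2.000e-01 2.135e+02 1.236e+02] F [-0.3  0.5 -0.3] grip 0.388
 turn(tool) [-0.0006  0.0002  0.0005]
 tool travel now [ 1.5 -0.1 71.6]  in RT axes [ 1.5 -0.2 71.6]
```

View pics/sc1.png

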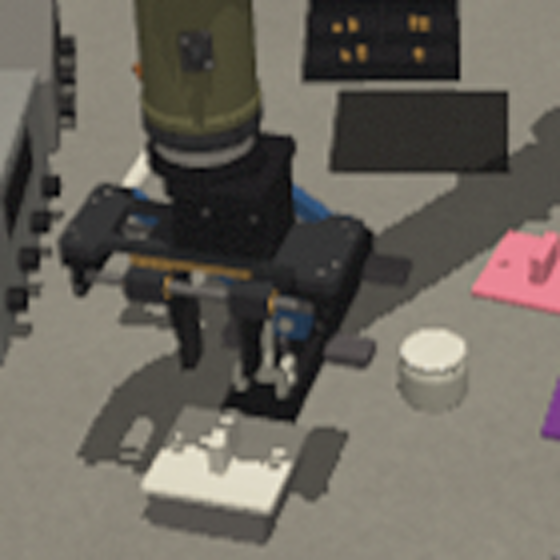

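View pics/tc1.png

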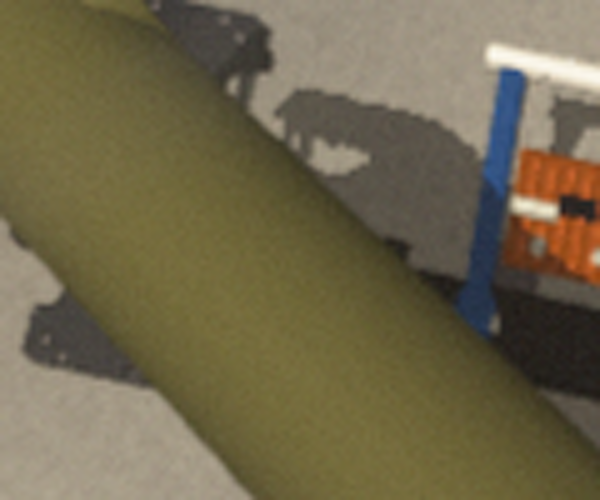

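The side view shows the tab at about (245,270) centred between and below the fingers. The top view is covered by the arm. I descend.

Call:
{"method": "servo_tool", "body": {
  "series": [
    {"travel": [0.0015,0,0.02],"angular": [0,0,0]},
    {"travel": [0,0,0.02],"angular": [0,0,0]},
    {"travel": [0,0,0.02],"angular": [0,0,0]},
    {"travel": [0,0,0.011],"angular": [0,0,0]},
    {"travel": [0,0,0],"angular": [0,0,0]}
  ]
}}

```text
time: 3.6
position: [0.5809, 0.2791, 0.0519]
tool_rot: [-2.466, -1.946, 0.002]
ft_force: [0.4, -0.3, 0.6]
grip_width: 0.387
```

Call:
{"method": "servo_tool", "body": {
  "series": [
    {"travel": [0,0,0],"angular": [0,0,0]},
    {"travel": [0,0,0],"angular": [0,0,0]},
    {"travel": [0,0,0],"angular": [0,0,0]}
  ],
  "claw": 0.0,
  "squeeze": 25
}}

```text
time: 3.9
position: [0.582, 0.28, 0.0538]
tool_rot: [2.466, 1.946, 0.003]
ft_force: [0.4, 0.6, -0.7]
grip_width: 0.202
```

```bash
python3 - <<'E'
from h import *
delta(hw([0,.215,.052]))
E
```

```text
t 3.90 pos [582.  280.   53.8] holder [  0.8 215.6  53.8] F [ 0.4  0.6 -0.7] grip 0.202
 turn(tool) [ 0.0016 -0.0011  0.0004]
 tool travel now [-0.6 -0.8  1.8]  in RT axes [-0.6 -0.8  1.8]
```

Call:
{"method": "servo_tool", "body": {
  "series": [
    {"travel": [0,0,0],"angular": [0,0,0]},
    {"travel": [0,0,0],"angular": [0,0,0]},
    {"travel": [0,0,0],"angular": [0,0,0]},
    {"travel": [0,0,0],"angular": [0,0,0]}
  ]
}}

```text
time: 4.3
position: [0.5818, 0.2798, 0.0534]
tool_rot: [2.466, 1.946, 0.002]
ft_force: [-0.6, -1.2, 5.4]
grip_width: 0.133
```

Call:
{"method": "servo_tool", "body": {
  "series": [
    {"travel": [0,0,-0.006],"angular": [0,0,0]},
    {"travel": [0,0,-0.008],"angular": [0,0,0]},
    {"travel": [0,0,-0.01],"angular": [0,0,0]},
    {"travel": [0,0,-0.012],"angular": [0,0,0]},
    {"travel": [0,0,-0.014],"angular": [0,0,0]}
  ]
}}

```text
time: 4.8
position: [0.5809, 0.2796, 0.1035]
tool_rot: [-2.466, -1.946, 0.001]
ft_force: [0.3, 0.1, -1.5]
grip_width: 0.134
```

Call:
{"method": "servo_tool", "body": {
  "series": [
    {"travel": [0,0,-0.03],"angular": [0,0,0]},
    {"travel": [0,0,-0.03],"angular": [0,0,0]},
    {"travel": [0,0,-0.03],"angular": [0,0,0]},
    {"travel": [0,0,-0.03],"angular": [0,0,0]},
    {"travel": [0,0,-0.02],"angular": [0,0,0]}
  ]
}}

```text
time: 5.3
position: [0.5815, 0.2803, 0.2463]
tool_rot: [2.465, 1.946, 0.005]
ft_force: [-0.9, -0.0, -0.9]
grip_width: 0.134
```

```bash
python3 - <<'E'
from h import *
delta([.450,-.206,.24])
im=ctrl.get_image("side"); crop("side",im,190,100,330,280,3.3,"pics/sc2.png")
E
```

```text
t 5.30 pos [581.5 280.3 246.3] holder [  0.3 215.8 246.3] F [-0.9 -0.  -0.9] grip 0.134
 turn(tool) [ 0.0027 -0.0021  0.0009]
 tool travel now [-503.6  -15.2    5.2]  in RT axes [-503.6  -14.7    6.3]
```

View pics/sc2.png

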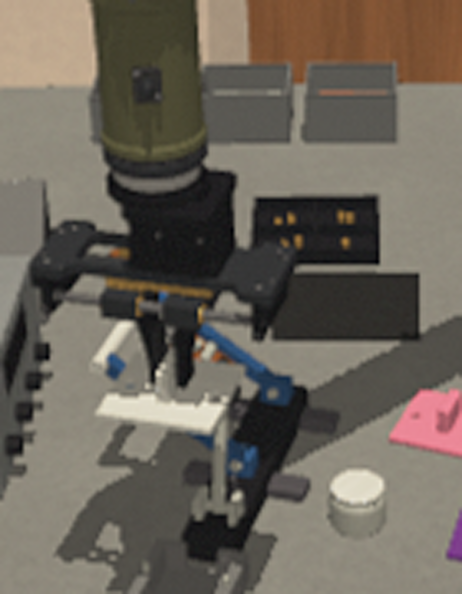

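The plate is held level, and the box pins in the side picture are clear. I carry it at this height to the mat.

Call:
{"method": "servo_tool", "body": {
  "series": [
    {"travel": [-0.02,0,0],"angular": [0,0,0]},
    {"travel": [-0.035,-0.001,0],"angular": [0,0,0]},
    {"travel": [-0.045,-0.002,0],"angular": [0,0,0]},
    {"travel": [-0.045,-0.002,0],"angular": [0,0,0]},
    {"travel": [-0.045,-0.002,0],"angular": [0,0,0]}
  ]
}}

```text
time: 5.85
position: [0.5293, 0.095, 0.2423]
tool_rot: [2.465, 1.947, -0.001]
ft_force: [0.3, -1.0, -0.8]
grip_width: 0.134
```

Call:
{"method": "servo_tool", "body": {
  "series": [
    {"travel": [-0.045,-0.002,0],"angular": [0,0,0]},
    {"travel": [-0.045,-0.002,0],"angular": [0,0,0]},
    {"travel": [-0.045,-0.002,0],"angular": [0,0,0]},
    {"travel": [-0.045,-0.002,0],"angular": [0,0,0]},
    {"travel": [-0.045,-0.002,0],"angular": [0,0,0]}
  ]
}}

```text
time: 6.35
position: [0.4673, -0.1215, 0.2428]
tool_rot: [2.465, 1.946, -0.0]
ft_force: [-0.4, -0.4, -1.2]
grip_width: 0.137
```

Call:
{"method": "servo_tool", "body": {
  "series": [
    {"travel": [-0.045,0,0],"angular": [0,0,0]},
    {"travel": [-0.03,0,0.01],"angular": [0,0,0]},
    {"travel": [-0.01,0,0.03],"angular": [0,0,0]},
    {"travel": [0,0,0.03],"angular": [0,0,0]},
    {"travel": [0,0,0.03],"angular": [0,0,0]}
  ]
}}

```text
time: 6.85
position: [0.4482, -0.2032, 0.1417]
tool_rot: [2.467, 1.945, 0.0]
ft_force: [-0.3, -0.5, -1.8]
grip_width: 0.136
```

```bash
python3 - <<'E'
from h import *
delta([.450,-.206,.028])
im=ctrl.get_image("side"); crop("side",im,240,120,380,260,4,"pics/sc3.png")
E
```

```text
t 6.85 pos [ 448.2 -203.2  141.7] holder [ -16.8 -285.4  141.7] F [-0.3 -0.5 -1.8] grip 0.136
 turn(tool) [ 0.0005  0.0004 -0.0005]
 tool travel now [ -2.3   2.4 113.7]  in RT axes [ -2.3   2.4 113.7]
```

View pics/sc3.png

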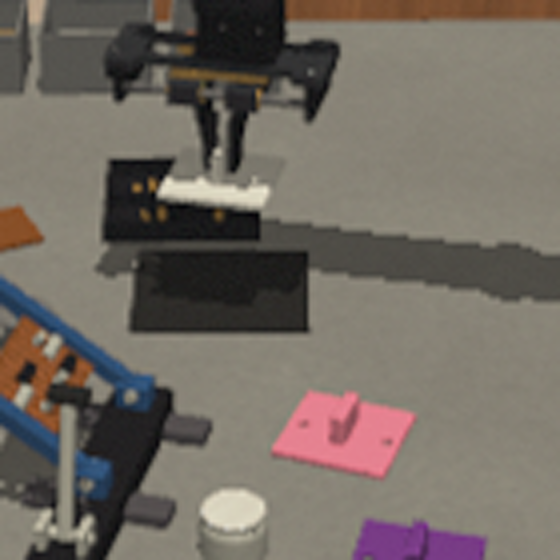

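Call:
{"method": "servo_tool", "body": {
  "series": [
    {"travel": [-0.002,0.002,0.03],"angular": [0,0,0]},
    {"travel": [0,0,0.03],"angular": [0,0,0]},
    {"travel": [0,0,0.025],"angular": [0,0,0]},
    {"travel": [0,0,0.015],"angular": [0,0,0]},
    {"travel": [0,0,0.004],"angular": [0,0,0]}
  ]
}}

```text
time: 7.4
position: [0.449, -0.2045, 0.0375]
tool_rot: [-2.463, -1.945, 0.002]
ft_force: [-0.4, 0.8, -1.8]
grip_width: 0.136
```

Call:
{"method": "servo_tool", "body": {
  "series": [
    {"travel": [0,0,0.002],"angular": [0,0,0]},
    {"travel": [0,0,0.002],"angular": [0,0,0]},
    {"travel": [0,0,0.001],"angular": [0,0,0]},
    {"travel": [0,0,0],"angular": [0,0,0]}
  ]
}}

```text
time: 7.8
position: [0.4504, -0.2055, 0.0342]
tool_rot: [2.465, 1.945, 0.0]
ft_force: [0.4, -0.3, -1.2]
grip_width: 0.137
```

Call:
{"method": "servo_tool", "body": {
  "series": [
    {"travel": [0,0,0.002],"angular": [0,0,0]},
    {"travel": [0,0,0.001],"angular": [0,0,0]},
    {"travel": [0,0,0.001],"angular": [0,0,0]},
    {"travel": [0,0,0],"angular": [0,0,0]}
  ]
}}

```text
time: 8.2
position: [0.4499, -0.2052, 0.0294]
tool_rot: [-2.466, -1.946, 0.0]
ft_force: [-0.3, 0.1, -0.7]
grip_width: 0.14
```

Call:
{"method": "servo_tool", "body": {
  "series": [
    {"travel": [0,0,0.001],"angular": [0,0,0]},
    {"travel": [0,0,0.001],"angular": [0,0,0]},
    {"travel": [0,0,0],"angular": [0,0,0]}
  ]
}}

```text
time: 8.5
position: [0.4501, -0.2053, 0.0283]
tool_rot: [2.466, 1.946, -0.001]
ft_force: [-2.8, 1.7, 6.1]
grip_width: 0.135
```

Contact with the mat shows as +6 N vertical. I release gently.

Call:
{"method": "servo_tool", "body": {
  "series": [
    {"travel": [0,0,0],"angular": [0,0,0]},
    {"travel": [0,0,0],"angular": [0,0,0]},
    {"travel": [0,0,0],"angular": [0,0,0]},
    {"travel": [0,0,0],"angular": [0,0,0]}
  ],
  "claw": 0.034
}}

```text
time: 8.9
position: [0.45, -0.2053, 0.0275]
tool_rot: [2.466, 1.946, -0.0]
ft_force: [-0.3, -0.4, -0.1]
grip_width: 0.364
```

Call:
{"method": "servo_tool", "body": {
  "series": [
    {"travel": [0,0,-0.01],"angular": [0,0,0]},
    {"travel": [0,0,-0.02],"angular": [0,0,0]},
    {"travel": [0,0,-0.04],"angular": [0,0,0]},
    {"travel": [0,0,-0.045],"angular": [0,0,0]},
    {"travel": [0,0,-0.045],"angular": [0,0,0]}
  ]
}}

```text
time: 9.4
position: [0.4498, -0.2048, 0.1898]
tool_rot: [2.465, 1.947, 0.0]
ft_force: [0.8, 1.0, 0.1]
grip_width: 0.388
```

```bash
python3 - <<'E'
from h import *
delta(hw([0,.065,.235]))
im=ctrl.get_image("side"); crop("side",im,240,120,380,260,4,"pics/sc4.png")
E
```

```text
t 9.40 pos [ 449.8 -204.8  189.8] holder [ -14.8 -286.6  189.8] F [0.8 1.  0.1] grip 0.388
 turn(tool) [0.0002 0.     0.001 ]
 tool travel now [351.6  15.2 -45.2]  in RT axes [351.6  14.8 -45.2]
```

View pics/sc4.png

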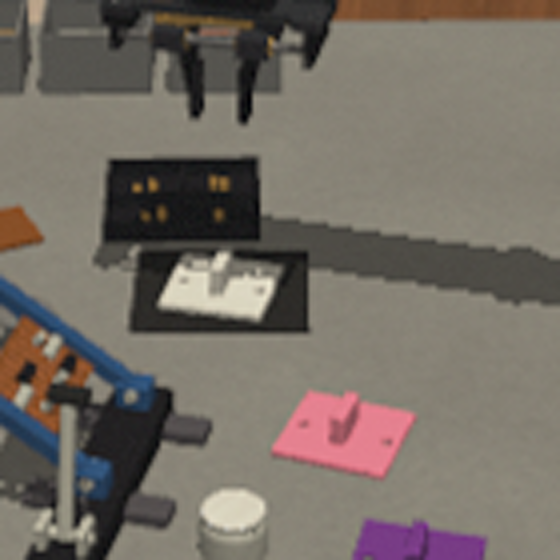

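The cover lies flat and fully on the mat (side picture, about (296,191)). Next is the kickstand: fingers shut, approaching from its frame side.

Call:
{"method": "servo_tool", "body": {
  "series": [
    {"travel": [0.02,0,-0.04],"angular": [0,0,0]},
    {"travel": [0.04,0.003,-0.01],"angular": [0,0,0]},
    {"travel": [0.045,0.003,0],"angular": [0,0,0]},
    {"travel": [0.045,0.003,0],"angular": [0,0,0]},
    {"travel": [0.045,0.003,0],"angular": [0,0,0]}
  ],
  "claw": 0.0,
  "squeeze": 10
}}

```text
time: 9.95
position: [0.5074, -0.0167, 0.2384]
tool_rot: [2.465, 1.945, 0.001]
ft_force: [1.0, -0.4, -0.9]
grip_width: 0.048
```

Call:
{"method": "servo_tool", "body": {
  "series": [
    {"travel": [0.045,0.003,0],"angular": [0,0,0]},
    {"travel": [0.045,0,0],"angular": [0,0,0]},
    {"travel": [0.04,0,0],"angular": [0,0,0]},
    {"travel": [0.02,0,0],"angular": [0,0,0]},
    {"travel": [0.0,0,0],"angular": [0,0,0]}
  ]
}}

```text
time: 10.45
position: [0.5443, 0.1315, 0.238]
tool_rot: [-2.458, -1.954, -0.003]
ft_force: [-0.6, 0.9, 0.3]
grip_width: 0.0
```

Call:
{"method": "servo_tool", "body": {
  "series": [
    {"travel": [0,0,0.03],"angular": [0,0,0]},
    {"travel": [0,0,0.025],"angular": [0,0,0]},
    {"travel": [0,0,0],"angular": [0,0,0]},
    {"travel": [0,0,0],"angular": [0,0,0]}
  ]
}}

```text
time: 10.85
position: [0.5448, 0.1258, 0.183]
tool_rot: [2.467, 1.945, -0.001]
ft_force: [-0.3, -0.3, 0.6]
grip_width: 0.005
```

```bash
python3 - <<'E'
from h import *
delta(hw([0,.065,.130]))
im=ctrl.get_image("side"); crop("side",im,180,120,320,260,4,"pics/sc5.png")
E
```

```text
t 10.85 pos [544.8 125.8 183. ] holder [  0.6  57.  183. ] F [-0.3 -0.3  0.6] grip 0.005
 turn(tool) [-0.0002  0.0006 -0.0007]
 tool travel now [ 8.1 -0.6 53. ]  in RT axes [ 8.  -0.6 53. ]
```

View pics/sc5.png

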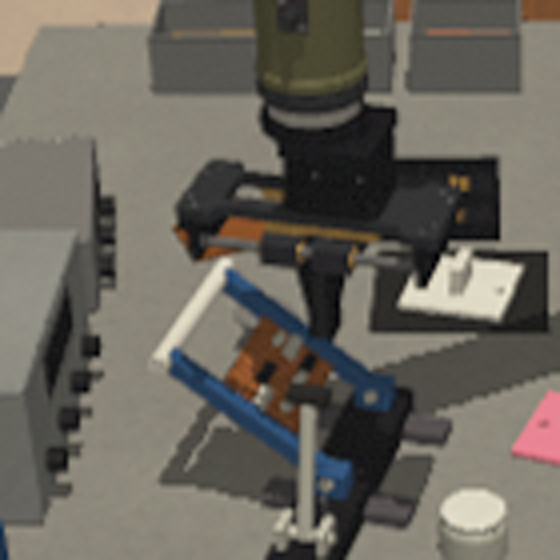

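Call:
{"method": "servo_tool", "body": {
  "series": [
    {"travel": [0.005,0,0.025],"angular": [0,0,0]},
    {"travel": [0.003,0,0.025],"angular": [0,0,0]},
    {"travel": [0,0,0.003],"angular": [0,0,0]},
    {"travel": [0.005,0,0],"angular": [0,0,0]},
    {"travel": [0.005,0,0],"angular": [0,0,0]}
  ]
}}

```text
time: 11.4
position: [0.5503, 0.1447, 0.1314]
tool_rot: [2.466, 1.944, 0.004]
ft_force: [-0.7, -0.2, -0.7]
grip_width: 0.007
```

Call:
{"method": "servo_tool", "body": {
  "series": [
    {"travel": [0.005,0,0],"angular": [0,0,0]},
    {"travel": [0.01,0,0],"angular": [0,0,0]},
    {"travel": [0.01,0,0],"angular": [0,0,0]},
    {"travel": [0.01,0,0],"angular": [0,0,0]}
  ]
}}

```text
time: 11.8
position: [0.5576, 0.1792, 0.1299]
tool_rot: [2.466, 1.946, 0.001]
ft_force: [-0.1, -1.8, -0.3]
grip_width: 0.004
```

```bash
python3 - <<'E'
from h import *
delta(hw([0,.190,.105]))
im=ctrl.get_image("side"); crop("side",im,180,120,320,260,4,"pics/sc6.png")
E
```

```text
t 11.80 pos [557.6 179.2 129.9] holder [  0.6 111.9 129.9] F [-0.1 -1.8 -0.3] grip 0.004
 turn(tool) [ 0.0008 -0.0001  0.0005]
 tool travel now [78.1 -0.5 24.9]  in RT axes [78.1 -0.6 24.9]
```

View pics/sc6.png

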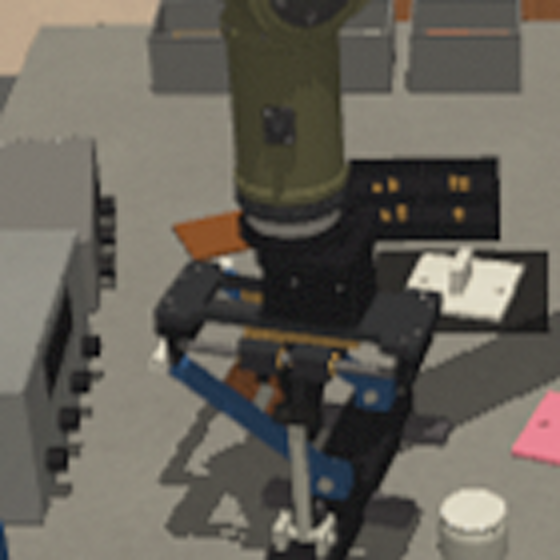

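Call:
{"method": "servo_tool", "body": {
  "series": [
    {"travel": [0.01,0,0],"angular": [0,0,0]},
    {"travel": [0.01,0,0.001],"angular": [0,0,0]},
    {"travel": [0.01,0,0.003],"angular": [0,0,0]},
    {"travel": [0.01,0,0.005],"angular": [0,0,0]},
    {"travel": [0.01,0,0.006],"angular": [0,0,0]}
  ]
}}

```text
time: 12.35
position: [0.5689, 0.2286, 0.1141]
tool_rot: [-2.465, -1.947, -0.001]
ft_force: [-0.1, -0.4, 0.2]
grip_width: 0.002
```

Call:
{"method": "servo_tool", "body": {
  "series": [
    {"travel": [0.01,0,0.006],"angular": [0,0,0]},
    {"travel": [0.01,0,0.006],"angular": [0,0,0]},
    {"travel": [0.005,0,0.003],"angular": [0,0,0]},
    {"travel": [0,0,0],"angular": [0,0,0]}
  ]
}}

```text
time: 12.75
position: [0.5739, 0.2524, 0.0987]
tool_rot: [-2.464, -1.947, 0.001]
ft_force: [-0.5, 0.1, 0.0]
grip_width: 0.007
```

```bash
python3 - <<'E'
from h import *
delta(hw([0,.190,.100]))
im=ctrl.get_image("side"); crop("side",im,180,140,320,280,4,"pics/sc7.png")
E
```

```text
t 12.75 pos [573.9 252.4  98.7] holder [ -0.6 186.9  98.7] F [-0.5  0.1  0. ] grip 0.007
 turn(tool) [-0.0014 -0.      0.002 ]
 tool travel now [ 3.1  0.6 -1.3]  in RT axes [ 3.1  0.6 -1.3]
```

View pics/sc7.png

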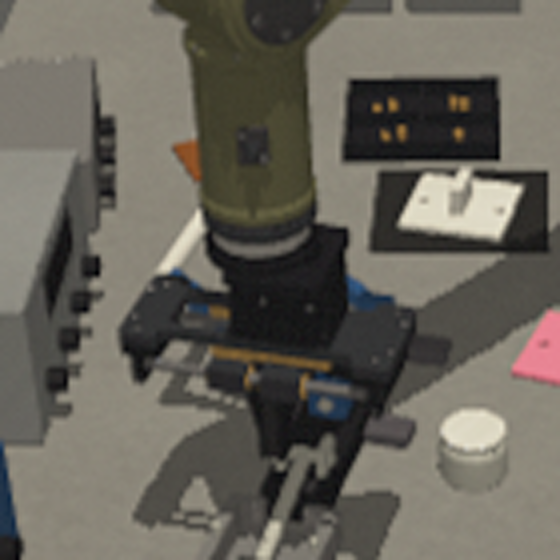

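Call:
{"method": "servo_tool", "body": {
  "series": [
    {"travel": [0,0,-0.03],"angular": [0,0,0]},
    {"travel": [0,0,-0.045],"angular": [0,0,0]},
    {"travel": [0,0,-0.045],"angular": [0,0,0]},
    {"travel": [-0.03,0.02,-0.02],"angular": [0,0,0]},
    {"travel": [-0.04,0.025,0],"angular": [0,0,0]}
  ],
  "claw": 0.034
}}

```text
time: 13.3
position: [0.603, 0.1761, 0.2449]
tool_rot: [2.458, 1.952, 0.013]
ft_force: [0.9, 0.3, -0.3]
grip_width: 0.351
```

Call:
{"method": "servo_tool", "body": {
  "series": [
    {"travel": [-0.04,0.03,0],"angular": [0,0,0]},
    {"travel": [-0.04,0.03,0],"angular": [0,0,0]},
    {"travel": [-0.035,0.02,0],"angular": [0,0,0]},
    {"travel": [0,0,0],"angular": [0,0,0]},
    {"travel": [0,0,0],"angular": [0,0,0]}
  ]
}}

```text
time: 13.8
position: [0.6533, 0.0403, 0.2395]
tool_rot: [-2.47, -1.941, 0.0]
ft_force: [0.1, 1.1, -0.2]
grip_width: 0.387
```

```bash
python3 - <<'E'
from h import *
delta(hw([.126,0,.131])); 
im=ctrl.get_image("side"); crop("side",im,180,140,320,290,4,"pics/sc8.png")
im=ctrl.get_image("top"); crop("top",im,180,120,330,230,5,"pics/tc8.png")
E
```

```text
t 13.80 pos [653.3  40.3 239.5] holder [125.9  -0.9 239.5] F [ 0.1  1.1 -0.2] grip 0.387
 turn(tool) [-0.0003  0.0001 -0.0034]
 tool travel now [1.000e+00 1.000e-01 1.085e+02]  in RT axes [9.000e-01 1.000e-01 1.085e+02]
```

View pics/sc8.png

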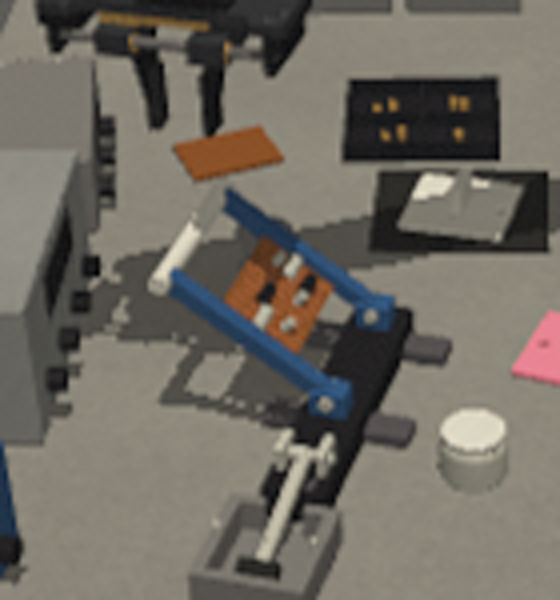

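View pics/tc8.png

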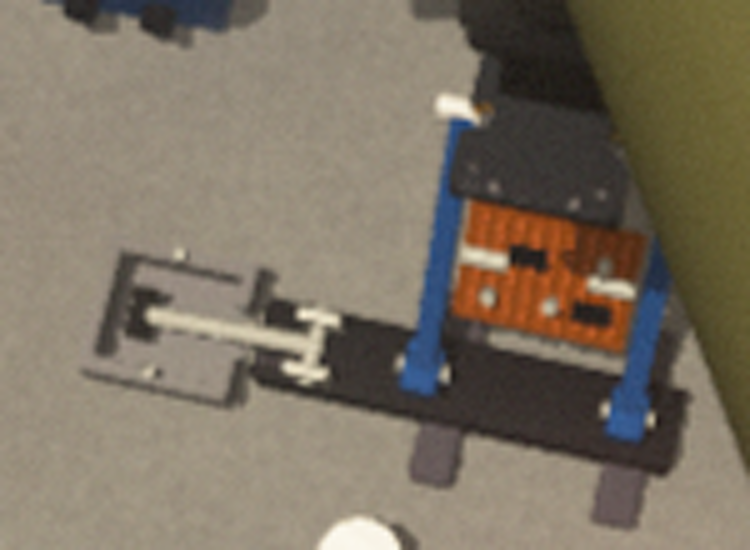

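The kickstand lies down with its foot in the open box (side picture, foot at about (245,281)). I descend over the bar with the jaws at 34 mm.

Call:
{"method": "servo_tool", "body": {
  "series": [
    {"travel": [0.001,0,0.03],"angular": [0,0,-0.003]},
    {"travel": [0,0,0.03],"angular": [0,0,0]},
    {"travel": [0,0,0.015],"angular": [0,0,0]},
    {"travel": [0,0,0],"angular": [0,0,0]}
  ]
}}

```text
time: 14.3
position: [0.6516, 0.0444, 0.1624]
tool_rot: [-2.459, -1.951, 0.005]
ft_force: [-0.3, 0.1, 0.3]
grip_width: 0.389
```

```bash
python3 - <<'E'
from h import *
delta(hw([.126,0,.131])); 
im=ctrl.get_image("side"); crop("side",im,200,160,280,230,7,"pics/sc9.png")
E
```

```text
t 14.30 pos [651.6  44.4 162.4] holder [123.3   2.7 162.4] F [-0.3  0.1  0.3] grip 0.389
 turn(tool) [-0.004   0.0011  0.0059]
 tool travel now [-2.7  2.8 31.4]  in RT axes [-2.7  2.7 31.4]
```

View pics/sc9.png

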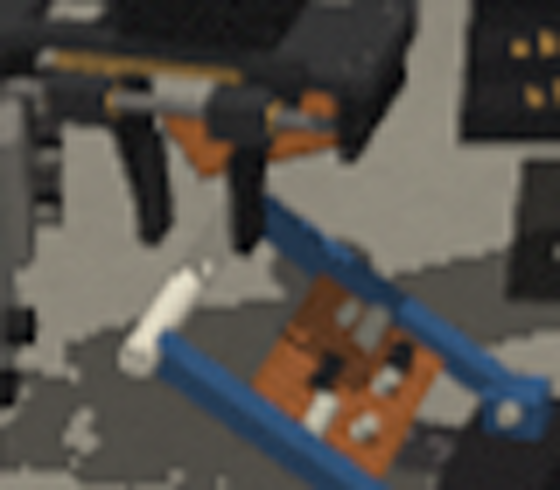

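Call:
{"method": "servo_tool", "body": {
  "series": [
    {"travel": [0,0,0],"angular": [0,0,0]},
    {"travel": [0,0,0],"angular": [0,0,0]}
  ]
}}

```text
time: 14.55
position: [0.6543, 0.0439, 0.1664]
tool_rot: [2.462, 1.949, 0.004]
ft_force: [-0.5, 0.3, -0.9]
grip_width: 0.39
```

```bash
python3 - <<'E'
from h import *
delta(hw([.126,0,.131]))
E
```

```text
t 14.55 pos [654.3  43.9 166.4] holder [126.1   2.8 166.4] F [-0.5  0.3 -0.9] grip 0.390
 turn(tool) [ 0.0027 -0.0008  0.0038]
 tool travel now [-2.8 -0.2 35.3]  in RT axes [-2.8 -0.1 35.4]
```

Position is right. I descend the last part in small steps and watch the force.

Call:
{"method": "servo_tool", "body": {
  "series": [
    {"travel": [-0.002,0,0.01],"angular": [0,0,0]},
    {"travel": [0,0,0.01],"angular": [0,0,0]},
    {"travel": [0,0,0],"angular": [0,0,0]}
  ]
}}

```text
time: 14.85
position: [0.6517, 0.0407, 0.1423]
tool_rot: [-2.462, -1.948, 0.005]
ft_force: [0.1, -0.3, -0.6]
grip_width: 0.39
```

Call:
{"method": "servo_tool", "body": {
  "series": [
    {"travel": [0,0,0.005],"angular": [0,0,0]},
    {"travel": [0,0,0.005],"angular": [0,0,0]},
    {"travel": [0,0,0.004],"angular": [0,0,0]},
    {"travel": [0,0,0],"angular": [0,0,0]}
  ]
}}

```text
time: 15.25
position: [0.6525, 0.0413, 0.1297]
tool_rot: [-2.463, -1.95, 0.002]
ft_force: [-0.2, -0.2, -0.1]
grip_width: 0.393
```

```bash
python3 - <<'E'
from h import *
delta(hw([.126,0,.131])); 
im=ctrl.get_image("side"); crop("side",im,200,160,280,230,7,"pics/sc10.png")
E
```

```text
t 15.25 pos [652.5  41.3 129.7] holder [ 1.249e+02 -1.000e-01  1.297e+02] F [-0.2 -0.2 -0.1] grip 0.393
 turn(tool) [-0.0011  0.0004  0.0036]
 tool travel now [ 0.1  1.1 -1.3]  in RT axes [ 0.1  1.1 -1.3]
```

View pics/sc10.png

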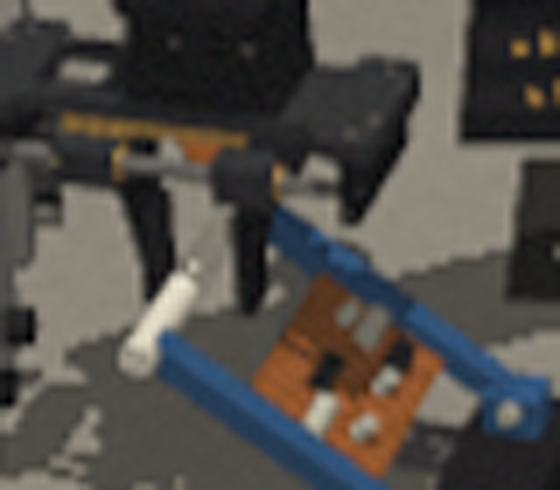

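The fingers straddle the bar: bar at about (224,202) in the side picture, tips clear of the board. I close with a light grip.

Call:
{"method": "servo_tool", "body": {
  "series": [
    {"travel": [0,0.001,0],"angular": [0,0,0]},
    {"travel": [0,0,0],"angular": [0,0,0]},
    {"travel": [0,0,0],"angular": [0,0,0]},
    {"travel": [0,0,0],"angular": [0,0,0]},
    {"travel": [0,0,0],"angular": [0,0,0]}
  ],
  "claw": 0.0,
  "squeeze": 14
}}

```text
time: 15.8
position: [0.6547, 0.041, 0.131]
tool_rot: [2.462, 1.949, 0.003]
ft_force: [2.2, -0.5, -0.1]
grip_width: 0.177
```

Call:
{"method": "servo_tool", "body": {
  "series": [
    {"travel": [0,0,0],"angular": [0,0,0]},
    {"travel": [0,0,0],"angular": [0,0,0]}
  ]
}}

```text
time: 16.0
position: [0.6547, 0.041, 0.131]
tool_rot: [2.462, 1.949, 0.002]
ft_force: [3.4, -1.3, 0.9]
grip_width: 0.179
```

```bash
python3 - <<'E'
from h import *
delta(hw([.126,0,.131])); 
th=np.linspace(.95,0,21); p=np.c_[155*np.sin(th),45+155*np.cos(th)]; print(np.round(np.diff(p,axis=0),1).tolist())
E
```

```text
t 16.00 pos [654.7  41.  131. ] holder [1.272e+02 1.000e-01 1.310e+02] F [ 3.4 -1.3  0.9] grip 0.179
 turn(tool) [ 0.0019 -0.0004  0.0032]
 tool travel now [-0.1 -1.2 -0. ]  in RT axes [-0.1 -1.2 -0. ]
[[-4.4, 5.9], [-4.7, 5.7], [-5.0, 5.4], [-5.2, 5.2], [-5.5, 4.9], [-5.7, 4.7], [-5.9, 4.4], [-6.1, 4.1], [-6.3, 3.8], [-6.5, 3.5], [-6.6, 3.2], [-6.8, 2.9], [-6.9, 2.6], [-7.0, 2.2], [-7.1, 1.9], [-7.2, 1.6], [-7.3, 1.2], [-7.3, 0.9], [-7.3, 0.5], [-7.4, 0.2]]
```

Call:
{"method": "servo_tool", "body": {
  "series": [
    {"travel": [0,-0.0045,-0.006],"angular": [0,0,0]},
    {"travel": [0,-0.0045,-0.0055],"angular": [0,0,0]},
    {"travel": [0,-0.005,-0.0055],"angular": [0,0,0]},
    {"travel": [0,-0.0055,-0.005],"angular": [0,0,0]},
    {"travel": [0,-0.0055,-0.005],"angular": [0,0,0]}
  ]
}}

```text
time: 16.5
position: [0.6316, 0.0466, 0.159]
tool_rot: [2.461, 1.947, 0.007]
ft_force: [6.5, -1.7, 1.2]
grip_width: 0.181
```

```bash
python3 - <<'E'
from h import *
delta(); h=wh(ctrl.get_state()["position"]); print(np.arctan2(h[0],h[2]+.0045-.045),np.hypot(h[0],h[2]+.0045-.045))
E
```

```text
t 16.50 pos [631.6  46.6 159. ] holder [103.4   0.2 159. ] F [ 6.5 -1.7  1.2] grip 0.181
 turn(tool) [ 0.0055 -0.0012  0.003 ]
0.7175273833780785 0.15730436234826406
```

Call:
{"method": "servo_tool", "body": {
  "series": [
    {"travel": [0,-0.0055,-0.0045],"angular": [0,0,0]},
    {"travel": [0,-0.006,-0.0045],"angular": [0,0,0]},
    {"travel": [0,-0.006,-0.004],"angular": [0,0,0]},
    {"travel": [0,-0.0065,-0.004],"angular": [0,0,0]},
    {"travel": [0,-0.0065,-0.0035],"angular": [0,0,0]}
  ]
}}

```text
time: 17.0
position: [0.6033, 0.0535, 0.1809]
tool_rot: [2.459, 1.945, 0.011]
ft_force: [7.2, -0.5, 7.1]
grip_width: 0.178
```

Call:
{"method": "servo_tool", "body": {
  "series": [
    {"travel": [0,-0.0065,-0.003],"angular": [0,0,0]},
    {"travel": [0,-0.007,-0.003],"angular": [0,0,0]},
    {"travel": [0,-0.007,-0.0025],"angular": [0,0,0]},
    {"travel": [0,-0.007,-0.002],"angular": [0,0,0]},
    {"travel": [0,-0.007,-0.002],"angular": [0,0,0]}
  ]
}}

```text
time: 17.5
position: [0.5686, 0.062, 0.193]
tool_rot: [2.46, 1.947, 0.008]
ft_force: [4.6, 0.1, 5.6]
grip_width: 0.178
```

```bash
python3 - <<'E'
from h import *
delta(hw([0,0,.1955])); h=wh(ctrl.get_state()["position"]); print(np.arctan2(h[0],h[2]+.0045-.045),np.hypot(h[0],h[2]+.0045-.045))
im=ctrl.get_image("side"); crop("side",im,200,140,300,250,5,"pics/sc11.png")
E
```

```text
t 17.50 pos [568.6  62.  193. ] holder [ 38.6   0.5 193. ] F [4.6 0.1 5.6] grip 0.178
 turn(tool) [ 0.0067 -0.0015  0.0032]
 tool travel now [ -0.3 -38.6  -2.7]  in RT axes [ -0.5 -38.6  -2.5]
0.2477158987590762 0.1573100470440962
```

View pics/sc11.png

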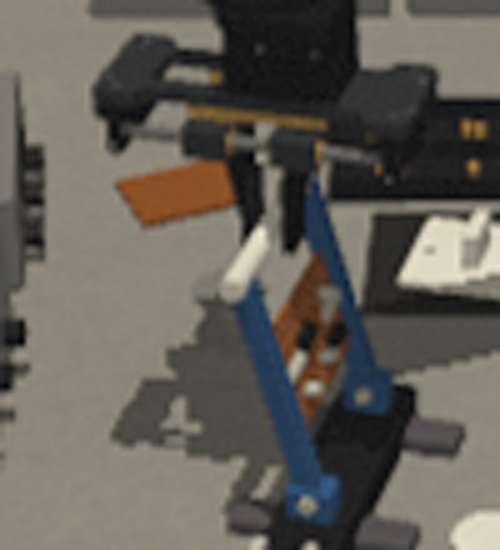

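Call:
{"method": "servo_tool", "body": {
  "series": [
    {"travel": [0,-0.007,-0.0015],"angular": [0,0,0]},
    {"travel": [0,-0.007,-0.001],"angular": [0,0,0]},
    {"travel": [0,-0.007,-0.001],"angular": [0,0,0]},
    {"travel": [0,-0.007,-0.0005],"angular": [0,0,0]},
    {"travel": [0,-0.006,0],"angular": [0,0,0]}
  ]
}}

```text
time: 18.05
position: [0.5337, 0.0704, 0.1958]
tool_rot: [2.462, 1.95, 0.004]
ft_force: [2.8, 0.5, 5.7]
grip_width: 0.176
```

Call:
{"method": "servo_tool", "body": {
  "series": [
    {"travel": [0,0,0],"angular": [0,0,0]},
    {"travel": [0,0,0],"angular": [0,0,0]}
  ],
  "squeeze": 20
}}

```text
time: 18.25
position: [0.5337, 0.0704, 0.1957]
tool_rot: [2.462, 1.95, 0.003]
ft_force: [2.0, 1.7, 6.4]
grip_width: 0.176
```

```bash
python3 - <<'E'
from h import *
delta(hw([0,0,.1955])); h=wh(ctrl.get_state()["position"]); print(np.arctan2(h[0],h[2]+.0045-.045),np.hypot(h[0],h[2]+.0045-.045))
im=ctrl.get_image("side"); crop("side",im,200,140,300,250,5,"pics/sc12.png")
im=ctrl.get_image("top"); crop("top",im,180,110,340,220,5,"pics/tc12.png")
E
```

```text
t 18.25 pos [533.7  70.4 195.7] holder [  2.7   0.5 195.7] F [2.  1.7 6.4] grip 0.176
 turn(tool) [ 0.0024 -0.0009  0.004 ]
 tool travel now [-0.5 -2.7  0.2]  in RT axes [-0.5 -2.7  0.2]
0.017346357791312723 0.1552529633982861
```

View pics/sc12.png

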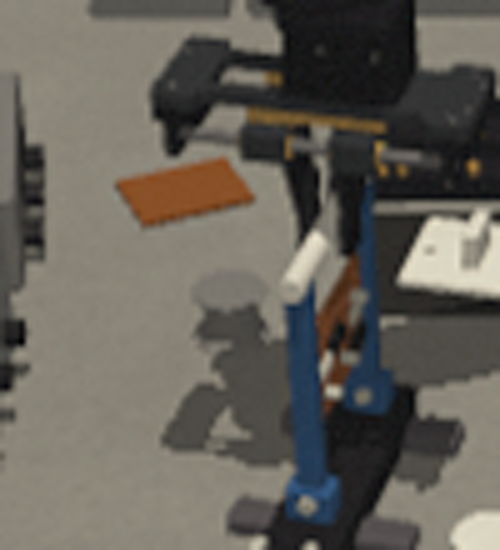

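View pics/tc12.png

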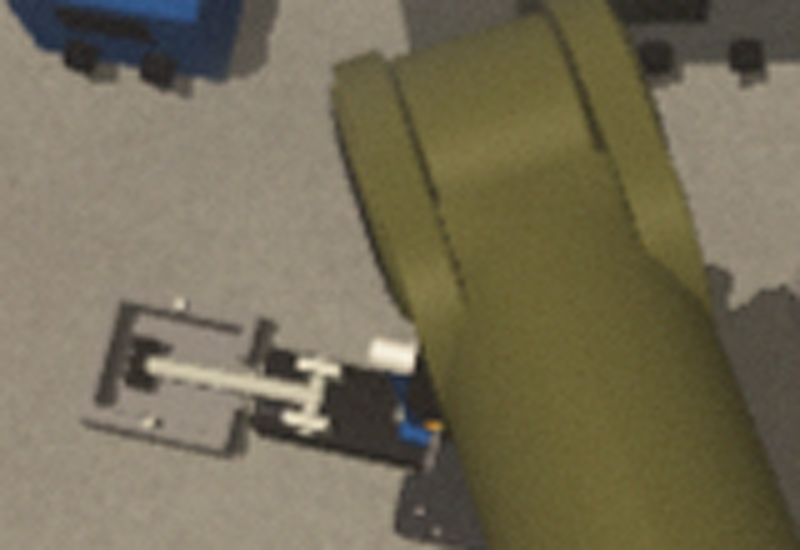

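The frame is nearly upright, with an estimated 0.017 rad left. I move the last 2.5 mm and check the angle from the images.

Call:
{"method": "servo_tool", "body": {
  "series": [
    {"travel": [0,-0.0015,0],"angular": [0,0,0]},
    {"travel": [0,-0.001,0],"angular": [0,0,0]},
    {"travel": [0,0,0],"angular": [0,0,0]},
    {"travel": [0,0,0],"angular": [0,0,0]}
  ]
}}

```text
time: 18.75
position: [0.5316, 0.0709, 0.1957]
tool_rot: [2.462, 1.95, 0.004]
ft_force: [2.6, 1.3, 6.0]
grip_width: 0.177
```

```bash
python3 - <<'E'
from h import *
delta(hw([0,0,.1955]))
for n,b in(("side",(225,160,295,260)),("top",(230,160,290,215))):
    im=ctrl.get_image(n).copy()
    big=cv2.resize(im[b[1]:b[3],b[0]:b[2],::-1],None,fx=6 if n=="side" else 10,fy=6 if n=="side" else 10,interpolation=cv2.INTER_CUBIC); k=6 if n=="side" else 10
    for th,col in((0,(0,255,0)),(.05,(0,0,255)),(-.05,(255,0,0))):
        P=[[.155*np.sin(th),.075,.045+.155*np.cos(th)],[0,.068,.045]]
        q=proj(n,np.array([hw(p) for p in P])); print(n,th,np.round(q,1).tolist())
        for u in q: cv2.circle(big,tuple(int(v) for v in ((u-np.array(b[:2])+.5)*k)),2,col,-1)
    cv2.imwrite(f"pics/chk_{n}.png",big)
E
```

```text
t 18.75 pos [531.6  70.9 195.7] holder [  0.4   0.5 195.7] F [2.6 1.3 6. ] grip 0.177
 turn(tool) [ 0.0025 -0.0011  0.0039]
 tool travel now [-0.5 -0.4  0.2]  in RT axes [-0.5 -0.4  0.2]
side 0 [[258.6, 197.8], [261.6, 239.6]]
side 0.05 [[256.0, 197.5], [261.6, 239.6]]
side -0.05 [[261.2, 198.2], [261.6, 239.6]]
top 0 [[253.8, 180.7], [261.3, 192.8]]
top 0.05 [[254.5, 177.8], [261.3, 192.8]]
top -0.05 [[253.1, 183.8], [261.3, 192.8]]
```

View pics/chk_side.png

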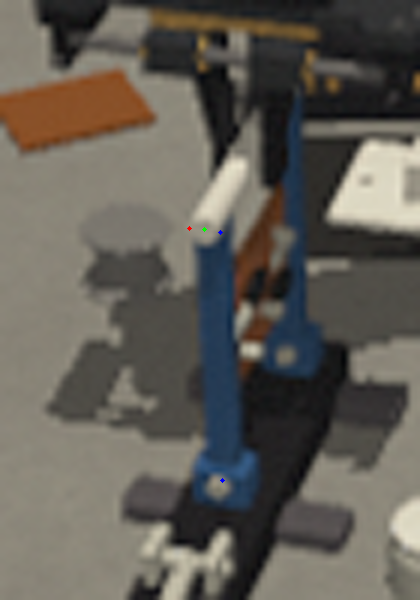

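View pics/chk_top.png

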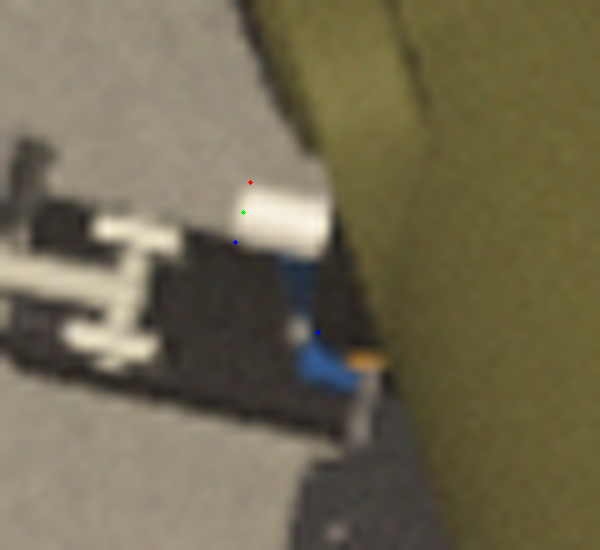

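The bar end sits on the green 0-rad mark in both views, well between the ±0.05 marks, so the frame is upright. One last look at the whole scene before handing in.

```bash
python3 - <<'E'
from h import *
im=ctrl.get_image("side"); cv2.imwrite("pics/final.png",im[:,:,::-1]); delta()
E
```

```text
t 18.90 pos [531.6  70.9 195.7] holder [  0.5   0.6 195.7] F [3.6 1.6 6.3] grip 0.172
 turn(tool) [ 0.0025 -0.0012  0.0039]
```

View pics/final.png

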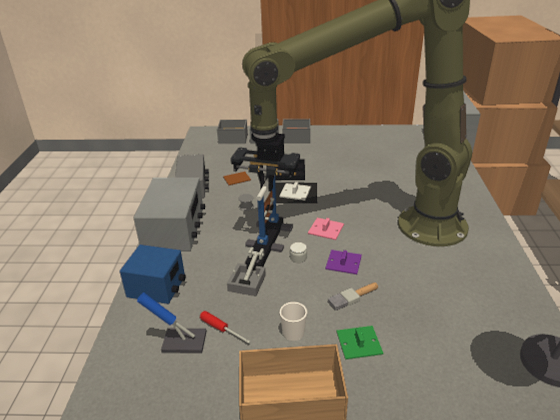

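Everything is in place: cover on the mat (295,191), kickstand in the box (250,275), frame upright (265,205). The bystanders are where they were.

```bash
python3 -c "
from bench import ctrl
print(ctrl.close_job())"
```

```text
the job is handed in; nothing more can be done
None
```

I handed the job in at about 18.9 s, with the arm still holding the frame upright by its bar. The hand-in itself reports no verdict.

- **Cover:** I lifted the white cover plate straight off its pins and carried it to the plain mat. I let go only after about 6 N of contact showed, and the pictures show it lying flat and fully on the mat.
- **Kickstand:** With the fingers shut I pushed it from its frame side past its over-centre point, and it snapped down by itself. Both camera views show its foot down in the open box.
- **Frame:** I gripped the round bar (measured opening 15.6 mm for the 16 mm bar) and brought it up along its arc. It is held with 20 N. The tool is 0.5 mm from the upright position, and the bar end matches 0 rad in both views, to about 0.01 rad.
- **Other checks:** The fingertips stayed clear of the board in the pictures I took. The bystanders look unmoved, and the tool reading was steady before hand-in.

**Small disagreements:** The tool position reading jumped by 2–4 mm between settled readings during the descent to the bar. About 6 N of upward force remained on the tool while holding the frame. My guess of the hinge pin's position was off by about a pixel or two in the top view.

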